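# Turn the tube block over and hold it hole-up over the spill tray

## Robot

A 7-joint arm with a two-finger parallel gripper is mounted at the origin on the work surface. World frame = base frame: x ahead of the robot, y to its left, z up, the work surface at z = 0. Lengths are in m, angles in rad, forces in N, time in s.
With the tool pointing down it reaches from about 0.425 to 0.875 m from the base axis. Payload 4.7 kg.
Tool frame: the origin (TCP) lies on the centre line of the jaws, within the pads' length; the fingertips stand 11 mm ahead of it and the grasp point (between the pads) lies 8 mm behind it (r.tip_extent is the z of the fingertips in the tool frame, in m); z points along the fingers, y is the line along which they close (so a half turn about z gives the same grasp; the last joint's range is limited). The gripper opens to 87 mm and grips with 3 to 60 N. Pads are 19 mm wide; open, the fingers measure 117 mm over their backs; the gripper's body (75 mm by 190 mm) begins 51 mm behind the grasp point.
Start: joints at [1.327, 0.321, -0.07, 1.45, 0.023, 1.371, -0.057], TCP at [0.166, -0.629, 0.234] pointing down, gripper open.
Joint ranges: [-2.86, 2.86], [-0.3, 2.09], [-1.38, 1.24], [0.06, 2.45], [-1.56, 4.7], [0.09, 2.05], [-2.69, 2.69]. Speed limits (rad/s): [2.57, 2.57, 3.14, 3.14, 3.14, 3.14, 3.14].

## Interface

Orientations are given as a unit quaternion [w, x, y, z].
In Python, from rig import r gives the robot as it stands.
- The arm moves only by the shell command python3 -m jog 'ROWS' [FORCE]. ROWS is JSON, one flat list of numbers, 7 for each row, row after row: the turn, a rotation vector about the tool's x, y, z in rad, then the shift along the tool's x, y, z in m, then the gripper command: -1 is shut, 1 is fully open, values between are in proportion. In form: [rx, ry, rz, tx, ty, tz, grip, rx, ry, rz, tx, ty, tz, grip, ...]. A call has 1 to 10 rows; each row is the pose to reach, as a shift and turn from the pose commanded when the call began, along the tool's axes at that moment; what a row does not reach only later rows make up. A row lasts 1/8 s, in which the tool goes at most 62.5 mm and 10.7 degrees, less where a joint would pass 70% of its speed; a pose out of reach is approached as far as the arm can. A call with a gripper value outside its range is refused whole. The fingers move at their own pace and stop on an object; FORCE is the grip in N (left out, the last holds). Time passes only in rows, so rows that repeat a pose let the fingers close. It gives the time, the measured TCP pose, the force, the opening and the grip force at its end, in the units of the state.
- r.read_state(): the state, without advancing time (a new reading comes with each control period).
- r.snapshot(name): name is "scene" or "side" or "wrist"; returns the picture (480x640x3 uint8, blue, green, red); there is no depth.
- r.camera_params(name): a dict with "mtx" (3x3 intrinsics, pixels), "k1" (the pictures are not rectified: a ray, as slopes to the right and down, at radius r is drawn at 1 + k1 r^2 times it, then the intrinsics apply), "eye" and "rotation" of the camera in the world. Camera axes: x right, y down, z forward; pixel columns grow to the right and rows downward; lengths in m; the calibration is good to about 2 mm. A picture is of the moment at which its call begins: read the wrist's pose just before it. camera_params takes no time and is no camera call; for the wrist camera it gives the pose at the moment of the call.
- r.job_done(): hands the job in; it is judged then, once.
The state is a dict: "t": time; "joint_positions": joint angles; "joint_vel": joint speeds; "tau": joint torques, N m; "tool_pos": TCP position; "tool_rot": TCP orientation; "ft_force": force on the tool from outside, world axes, zero at the start; "moment": the same for the moment, N m; "gripper_width": finger opening in m; "gripper_force": force on a finger pad.
Only numpy, scipy, OpenCV 4.12 (cv2) and the standard library are available. Lean on these libraries where they do the work, as an engineer would, in place of code of your own. Each camera call takes 0.05 s, during which the arm holds its last target. There are 200 camera calls.

## Task

The blue tube block stands upside down on the bench: the blind hole that takes a tube is hidden underneath and the end with the black rubber pad is on top. Turn the block right over and finish while still holding it in the gripper, steady and upright with the hole facing straight up, well clear above the middle of the white spill tray (the block's middle at least 12 cm above the bench), so that a colleague can drop a tube in. You may set the block down on the bench on the way to change your grip; leave the tube rack, the power adapter and the hex key where they are.

Things in the scene. Friction and masses are not known exactly. Their poses are not given: they have to be found in the camera images.
- block_c (a point): Centre (half-way along, on the axis) of the blue plastic tube block, a square prism 48 x 48 mm, 66 mm long, 90 to 180 g. Its z axis runs along the length, from the open hole end to the closed end; x and y are square to the flat sides. At the start it stands hole-down (z up, any yaw), this centre 33 mm above the bench. Lying on a flat side (stable) the centre is 24 mm above the bench.
- block_mouth (a point): Centre of the mouth of the block's round blind hole, 32 mm wide and 50 mm deep, in the plane of its open end, 33 mm from block_c towards block_c's -z. The other end is closed and carries a 44 mm square black rubber pad, 2 mm thick (part of the 66 mm). Axes as block_c.
- tray_in (a point): Centre of the inner floor of the white spill tray, 170 x 150 mm outside, 18 mm high, 4 mm walls, fixed on the bench (inner floor 4 mm above it) to the robot's right.
- rack: Blue tube rack with four clear tubes in it, loose: 100 mm (its x) by 200 mm (its y), 50 mm high, the tubes reach 117 mm. Origin at its underside centre. Bystander to the robot's left.
- adapter: Black power adapter brick, loose: 60 (x) by 130 (y) by 34 mm high. Origin at its underside centre. Bystander beyond the block.
- hexkey: Steel hex key lying flat, loose: 100 mm along x, with a 30 mm short leg to +y at its +x end, 5 mm thick. Origin at the middle of its long leg, on the bench. Bystander.
Mind the look-alikes: they are no part of the job. What is shaped like the part that bears block_c but brown, green or orange is not meant.

How it is judged:
At the end, for the whole second after the job is handed in: The block is held by the fingers alone with its hole up (axis within 0.26 rad of vertical), its centre at least 0.12 m above the bench and within 50 mm (seen from above) of the tray's centre, still (under 0.03 m/s and 0.2 rad/s) (angle between block_c's own z axis and vertical above 2.88 rad and height (world z) of block_c above 0.12 m and horizontal distance between block_c and tray_in below 0.05 m and contact force between block and the fingers above 1 N and linear speed of block below 0.03 m/s and angular speed of block below 0.2 rad/s); the arm keeps its last pose, push and grip.
It fails at once if the tube rack is pushed from its place (over 25 mm) (distance of rack from where it was at the start of the episode above 0.025 m).
It fails at once if the power adapter is pushed from its place (over 25 mm) (distance of adapter from where it was at the start of the episode above 0.025 m).
It fails at once if the hex key is pushed from its place (over 25 mm) (distance of hexkey from where it was at the start of the episode above 0.025 m).
It also fails if it takes over 72 s, if anything falls off the work surface, if the arm or the gripper's body presses on something with over 40 N, if the wrist force passes 120 N, or if a joint passes its speed limit or range.

## Working session

There is one attempt and no reset: what is moved stays moved. The work goes in short steps, Python scripts to look and compute and a shell command to move; the robot and the scene stay as the last step left them, time stands still between calls to the robot, and variables do not carry over. Pictures are saved under pics/ and viewed, at most 10 in all, crops included, and the job is handed in when it is done.

```bash
mkdir -p pics; ls; python3 - <<'E'
from rig import r
import cv2
s=r.read_state(); print(s)
for n in ("scene","side"):
    p=r.camera_params(n); print(n,p)
    cv2.imwrite(f"pics/{n}0.png",r.snapshot(n))
E
```

```text
pics
{'t': 0.0, 'joint_positions': array([ 1.3271    ,  0.32183031, -0.07008705,  1.45167792,  0.02261465,
        1.37079938, -0.05692863]), 'joint_vel': array([-0.0016441 , -0.0006453 , -0.00117572, -0.00104858, -0.00025108,
       -0.0009641 , -0.00163943]), 'tau': array([ 1.78640512e-04, -4.91282487e+01, -4.03545108e-01, -3.12526417e+01,
       -6.38935785e-02,  4.36822081e-02,  1.68460974e-04]), 'tool_pos': array([ 0.16552999, -0.6280155 ,  0.23245531]), 'tool_rot': array([-9.47083437e-04,  9.91703209e-01,  1.28544997e-01, -1.79405524e-04]), 'ft_force': array([ 0.12397901, -0.28154407, -0.27939432]), 'moment': array([ 0.03578458, -0.00139374, -0.03170586]), 'gripper_force': 0.0, 'gripper_width': 0.08690838751696023}
scene {'mtx': array([[445.99783635,   0.        , 320.67119343],
       [  0.        , 445.99783635, 240.72093605],
       [  0.        ,   0.        ,   1.        ]]), 'k1': -0.08562855127224436, 'eye': array([1.25888226, 0.00493966, 0.6562287 ]), 'rotation': array([-0.29184699,  0.65406006,  0.63973097, -0.2788818 ])}
side {'mtx': array([[440.66069504,   0.        , 320.29482303],
       [  0.        , 440.66069504, 241.72757677],
       [  0.        ,   0.        ,   1.        ]]), 'k1': -0.05098417505878077, 'eye': array([0.24614166, 0.43008064, 0.70041069]), 'rotation': array([ 0.11621353, -0.32998254,  0.87919055, -0.32346549])}
```

View pics/scene0.png

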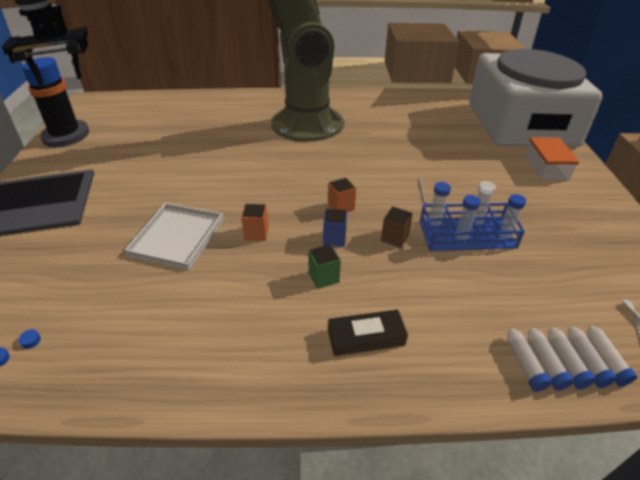

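View pics/side0.png

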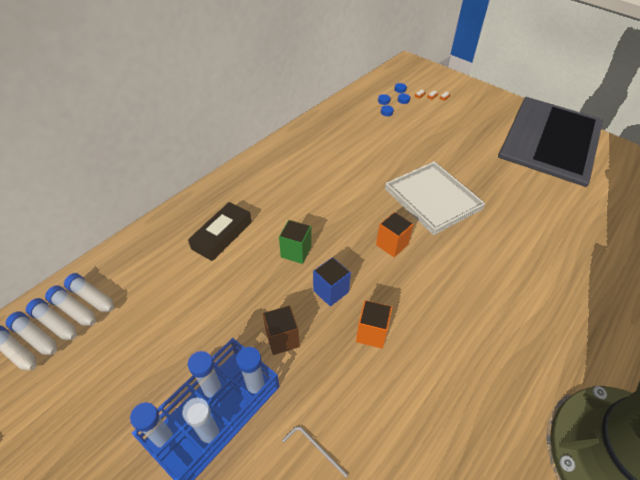

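Candidates (scene pixel): blue block (335,228), which is the one wanted. The look-alikes are orange (255,222) and (342,194), brown (397,227) and green (324,266). The blue rack at (470,225) and the blue caps are not blocks. Next I'll measure positions and check a close crop.

```bash
cat > h.py <<'E'
import numpy as np,cv2
from rig import r
from scipy.spatial.transform import Rotation as R
def rot(q): return R.from_quat([q[1],q[2],q[3],q[0]])
def rays(n,uv,p=None):
    p=p or r.camera_params(n); uv=np.array(uv,float).reshape(-1,1,2)
    d=np.array([p['k1'],0,0,0,0.])
    x=cv2.undistortPoints(uv,p['mtx'],d)[:,0]
    return p['eye'],rot(p['rotation']).apply(np.c_[x,np.ones(len(x))])
def plane(n,uv,z,p=None):
    e,d=rays(n,uv,p); return e+d*((z-e[2])/d[:,2])[:,None]
def blobs(m,amin=80):
    c,_=cv2.findContours(m.astype(np.uint8),cv2.RETR_EXTERNAL,cv2.CHAIN_APPROX_NONE)
    return [k for k in c if cv2.contourArea(k)>amin]
E
python3 - <<'E'
from h import *
im=cv2.imread('pics/side0.png'); hsv=cv2.cvtColor(im,cv2.COLOR_BGR2HSV)
dark=(hsv[...,2]<75)
for n,px in dict(blue=(332,272),green=(295,229),orangeR=(395,220),orangeN=(376,312),brown=(281,316)).items():
    P=plane('side',[px],.066)[0]; print(n,P.round(3))
for k in blobs(dark&(hsv[...,0]<30),60):
    (u,v),wh,a=cv2.minAreaRect(k)
    if 250<u<430 and 180<v<350: 
        q=cv2.boxPoints(((u,v),wh,a)); ap=cv2.approxPolyDP(k,4,True)[:,0]
        print('dark',(u,v),plane('side',ap,.066).round(3)[:,:2].tolist())
print('tray',plane('side',[(434,162),(386,188),(436,233),(485,204)],.018).round(3).tolist())
print('tray scene',plane('scene',[(168,205),(222,211),(186,267),(126,252)],.018).round(3).tolist())
print('blue scene top',plane('scene',[(336,215)],.066))
print('hex',plane('side',[(300,428),(346,474),(284,437)],.003).round(3).tolist())
print('adapter',plane('side',[(189,243),(229,203),(251,210),(212,259)],.034).round(3).tolist())
print('rack',plane('side',[(234,340),(279,378),(135,432)],.05).round(3).tolist())
c=im[180:360,230:440]; cv2.imwrite('pics/crop.png',cv2.resize(c,None,fx=3,fy=3,interpolation=cv2.INTER_CUBIC))
E
```

```text
blue [0.531 0.061 0.066]
green [0.651 0.029 0.066]
orangeR [ 0.519 -0.119  0.066]
orangeN [0.423 0.076 0.066]
brown [0.537 0.185 0.066]
dark (281.08282470703125, 329.6815185546875) [[0.541, 0.164], [0.562, 0.2], [0.5, 0.241], [0.487, 0.221], [0.505, 0.204], [0.516, 0.209], [0.504, 0.184]]
dark (375.0470886230469, 314.2882385253906) [[0.448, 0.071], [0.43, 0.107], [0.395, 0.089], [0.412, 0.053]]
dark (331.7500305175781, 270.7500305175781) [[0.549, 0.037], [0.556, 0.076], [0.516, 0.082], [0.511, 0.043]]
dark (294.50006103515625, 230.50003051757812) [[0.674, 0.022], [0.66, 0.058], [0.623, 0.042], [0.637, 0.007]]
dark (395.9230651855469, 223.11538696289062) [[0.53, -0.135], [0.534, -0.095], [0.494, -0.092], [0.493, -0.132]]
tray [[0.579, -0.382, 0.018], [0.612, -0.229, 0.018], [0.455, -0.186, 0.018], [0.418, -0.333, 0.018]]
tray scene [[0.43, -0.326, 0.018], [0.455, -0.195, 0.018], [0.634, -0.243, 0.018], [0.588, -0.379, 0.018]]
blue scene top [[0.53304442 0.06101294 0.066     ]]
hex [[0.405, 0.284, 0.003], [0.311, 0.289, 0.003], [0.415, 0.31, 0.003]]
adapter [[0.803, 0.175, 0.034], [0.828, 0.048, 0.034], [0.778, 0.031, 0.034], [0.738, 0.171, 0.034]]
rack [[0.57, 0.262, 0.05], [0.47, 0.26, 0.05], [0.567, 0.456, 0.05]]
```

View pics/crop.png

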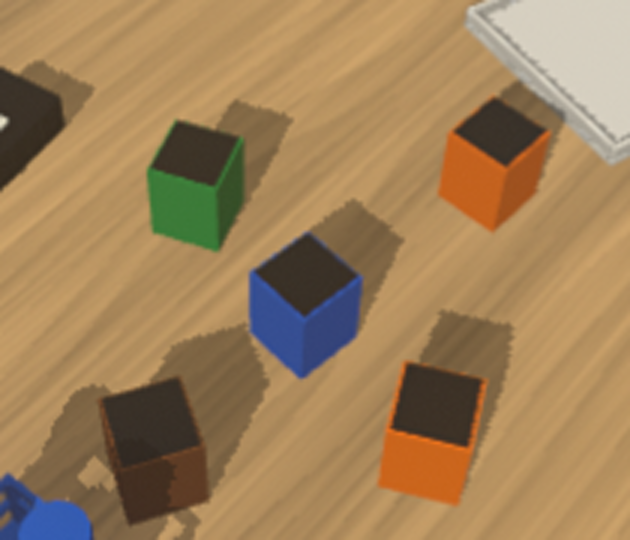

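The crop confirms the blue block with a black pad on top (scene (335,228), side (332,272)). It sits at about (0.533, 0.060), yaw about -9.5°, and the tray centre is at about (0.522, -0.284). Now I'll work out the move to above the block.

```bash
cat >> h.py <<'E'
def go(pos,yaw,pitch=0):
    "row (6 numbers) to a pose: tool x at yaw (deg, world), tool pitched up outward by pitch deg"
    s=r.read_state(); Rn=rot(s['tool_rot'])
    T=R.from_euler('z',yaw,degrees=True)*R.from_euler('x',180,degrees=True)*R.from_euler('y',pitch,degrees=True)
    print('row',(Rn.inv()*T).as_rotvec().round(3).tolist(),Rn.inv().apply(np.array(pos)-s['tool_pos']).round(4).tolist())
E
python3 -c "
from h import *
go((.533,.060,.2),-9.5)"
```

```text
row [-0.002, 0.0, 0.424] [0.5308, -0.5716, 0.0335]
```

```bash
python3 -m jog '[0,0,0.424,0.531,-0.572,0.034,1, 0,0,0.424,0.531,-0.572,0.034,1, 0,0,0.424,0.531,-0.572,0.034,1, 0,0,0.424,0.531,-0.572,0.034,1, 0,0,0.424,0.531,-0.572,0.034,1, 0,0,0.424,0.531,-0.572,0.034,1, 0,0,0.424,0.531,-0.572,0.034,1, 0,0,0.424,0.531,-0.572,0.034,1, 0,0,0.424,0.531,-0.572,0.034,1, 0,0,0.424,0.531,-0.572,0.034,1]' 30; python3 -c "
from h import *
go((.533,.060,.2),-9.5)"
```

```text
t: 1.35
tool_pos: [0.4602, -0.076, 0.2062]
tool_rot: [0.0, 0.997, -0.083, 0.0]
ft_force: [0.4, -0.1, 0.4]
gripper_width: 0.0871
gripper_force: 0.0
row [0.001, -0.0, -0.001] [0.0493, -0.1462, 0.0061]
```

```bash
python3 -m jog '[0,0,0,0.049,-0.146,0.006,1, 0,0,0,0.049,-0.146,0.006,1, 0,0,0,0.049,-0.146,0.006,1, 0,0,0,0.049,-0.146,0.006,1, 0,0,0,0.049,-0.146,0.006,1]'; python3 -c "
from h import *
p=r.camera_params('wrist'); im=r.snapshot('wrist'); cv2.imwrite('pics/w1.png',im)
hsv=cv2.cvtColor(im,cv2.COLOR_BGR2HSV)
m=(hsv[...,2]<75)&(hsv[...,0]<35)
for k in blobs(m,300):
    print(cv2.minAreaRect(k), plane('wrist',cv2.approxPolyDP(k,6,True)[:,0],.066,p).round(3)[:,:2].tolist())
go((.533,.060,.032),-9.5)
"
```

```text
t: 1.98
tool_pos: [0.5318, 0.0569, 0.1998]
tool_rot: [0.001, 0.997, -0.083, -0.001]
ft_force: [-0.2, -0.3, -0.7]
gripper_width: 0.0873
gripper_force: 0.0
((321.0, 358.0), (24.0, 50.0), 90.0) [[0.427, 0.099], [0.396, 0.085], [0.412, 0.052]]
((175.25616455078125, 258.761962890625), (51.08802795410156, 44.802032470703125), 17.744670867919922) [[0.561, 0.199], [0.525, 0.22], [0.504, 0.183], [0.541, 0.162]]
((201.151123046875, 241.2950439453125), (69.64193725585938, 53.4735221862793), 57.90740966796875) [[0.572, 0.173], [0.566, 0.196], [0.542, 0.158], [0.505, 0.178], [0.521, 0.158], [0.553, 0.139]]
((318.36981201171875, 235.0056610107422), (45.044403076171875, 47.21626281738281), 87.51044464111328) [[0.551, 0.036], [0.556, 0.076], [0.516, 0.081], [0.511, 0.041]]
((512.0, 226.0), (46.0, 44.0), 90.0) [[0.53, -0.133], [0.533, -0.095], [0.496, -0.094], [0.493, -0.131]]
((327.1176452636719, 90.52940368652344), (53.850555419921875, 53.16455841064453), 59.036251068115234) [[0.674, 0.021], [0.66, 0.058], [0.624, 0.043], [0.637, 0.008]]
row [0.001, 0.001, -0.003] [0.0007, -0.0039, 0.168]
```

View pics/w1.png

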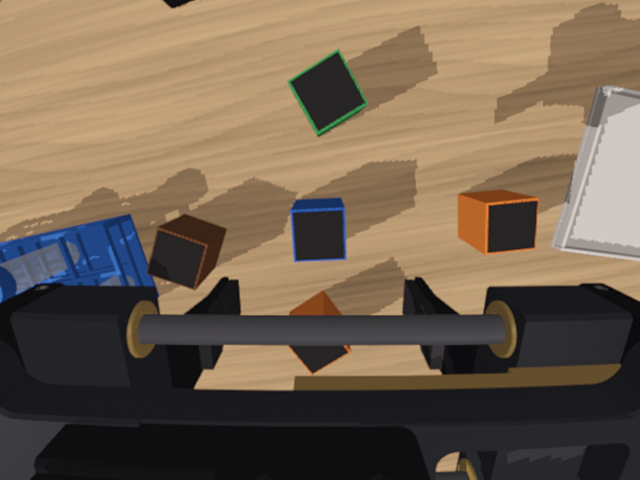

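The wrist view shows the blue block at (318,231), square to the jaws, with the fingers clear of the orange and brown blocks. I'll descend, grip and lift.

```bash
python3 -m jog '[0,0,0,0.001,-0.002,0.06,1, 0,0,0,0.001,-0.002,0.12,1, 0,0,0,0.001,-0.002,0.15,1, 0,0,0,0.001,-0.002,0.168,1, 0,0,0,0.001,-0.002,0.168,1, 0,0,0,0.001,-0.002,0.168,-1, 0,0,0,0.001,-0.002,0.168,-1, 0,0,0,0.001,-0.002,0.168,-1, 0,0,0,0.001,-0.002,0.168,-1, 0,0,0,0.001,-0.002,0.168,-1]' 30; python3 -m jog '[0,0,0,0,0,0,-1, 0,0,0,0,0,0,-1, 0,0,0,0,0,-0.04,-1, 0,0,0,0,0,-0.1,-1, 0,0,0,0,0,-0.15,-1, 0,0,0,0,0,-0.17,-1, 0,0,0,0,0,-0.17,-1]'
```

```text
t: 3.28
tool_pos: [0.5337, 0.0598, 0.0325]
tool_rot: [0.0, 0.997, -0.083, 0.0]
ft_force: [-0.6, -0.9, 0.8]
gripper_width: 0.0485
gripper_force: 29.7
t: 4.15
tool_pos: [0.5345, 0.0602, 0.2035]
tool_rot: [0.0, 0.997, -0.083, 0.002]
ft_force: [-0.5, 0.5, -2.4]
gripper_width: 0.0478
gripper_force: 29.7
```

```bash
python3 -c "
from h import *
print('laptop',plane('side',[(525,98),(600,135),(586,184),(500,157)],.01).round(3).tolist(), plane('scene',[(94,171),(80,224)],.01).round(3).tolist())
go((.32,-.53,.22),-62)
go((.32,-.53,.22),-62,60)
"
```

```text
laptop [[0.535, -0.826, 0.01], [0.306, -0.796, 0.01], [0.267, -0.569, 0.01], [0.469, -0.52, 0.01]] [[0.267, -0.566, 0.01], [0.485, -0.52, 0.01]]
row [-0.002, -0.003, 0.916] [-0.1138, 0.6175, -0.017]
row [-0.48, 0.968, 0.827] [-0.1138, 0.6175, -0.017]
```

```bash
python3 -c "
from h import *
print('gadget',plane('scene',[(65,130),(88,130),(45,95)],.0).round(3).tolist())
go((.13,-.57,.2),-77)
go((.13,-.57,.2),-77,0)
"
```

```text
gadget [[0.015, -0.755, 0.0], [0.019, -0.679, 0.0], [-0.257, -0.947, 0.0]]
row [-0.002, -0.003, 1.178] [-0.2946, 0.6884, 0.0024]
row [-0.002, -0.003, 1.178] [-0.2946, 0.6884, 0.0024]
```

```bash
python3 -c "
from h import *
go((.48,-.25,.22),-35)
go((.2,-.51,.22),-68)
"
```

```text
row [-0.001, -0.003, 0.445] [-0.0023, 0.3149, -0.0166]
row [-0.002, -0.003, 1.021] [-0.2354, 0.6177, -0.0174]
```

```bash
python3 -m jog '[0,0,0.09,0,0.06,0,-1, 0,0,0.18,0,0.12,-0.008,-1, 0,0,0.27,0,0.18,-0.016,-1, 0,0,0.36,0,0.24,-0.016,-1, 0,0,0.445,-0.002,0.315,-0.017,-1, 0,0,0.55,-0.04,0.36,-0.017,-1, 0,0,0.65,-0.08,0.41,-0.017,-1, 0,0,0.75,-0.12,0.46,-0.017,-1, 0,0,0.85,-0.16,0.52,-0.017,-1, 0,0,0.95,-0.20,0.57,-0.017,-1]'; python3 -c "
from h import *
go((.2,-.51,.22),-68,0)"

```

```text
t: 5.4
tool_pos: [0.2552, -0.4554, 0.217]
tool_rot: [-0.001, 0.847, -0.531, -0.001]
ft_force: [1.0, -0.5, -2.4]
gripper_width: 0.0477
gripper_force: 29.7
row [0.0, 0.003, 0.067] [0.0251, 0.0735, -0.003]
```

```bash
python3 -m jog '[0,0,0.067,0.025,0.074,-0.003,-1, 0,0,0.067,0.025,0.074,-0.003,-1, 0,0,0.067,0.025,0.074,-0.003,-1]'; python3 -m jog '[0,0.18,0,0,0,0,-1, 0,0.36,0,0,0,0,-1, 0,0.54,0,0,0,0,-1, 0,0.72,0,0,0,0,-1, 0,0.90,0,0,0,0,-1, 0,1.08,0,0,0,0,-1, 0,1.2,0,0,0,0,-1, 0,1.3,0,0,0,0,-1, 0,1.3,0,0,0,0,-1]'; python3 -c "
from h import *
s=r.read_state(); print(s['joint_positions'].round(2)); T=rot(s['tool_rot']).as_matrix(); print(T.round(3))
go((.2,-.51,.06),-68,75)"
```

```text
t: 5.78
tool_pos: [0.2007, -0.5096, 0.2202]
tool_rot: [-0.001, 0.829, -0.559, -0.001]
ft_force: [1.3, 0.3, -1.0]
gripper_width: 0.0485
gripper_force: 29.7
t: 6.9
tool_pos: [0.2182, -0.5365, 0.206]
tool_rot: [0.263, 0.738, -0.503, 0.366]
ft_force: [1.3, -0.1, 0.3]
gripper_width: 0.048
gripper_force: 29.7
[ 1.24 -0.3  -0.16  2.44  0.86  0.11 -2.52]
[[ 0.227 -0.934  0.275]
 [-0.549 -0.356 -0.756]
 [ 0.804  0.02  -0.594]]
row [0.027, 0.375, 0.01] [-0.1361, 0.0046, 0.0617]
```

The outward pitch runs into joint limits (joint 6 at its minimum), so I'll undo it and pitch sideways (tangentially) instead.

```bash
python3 -c "
from h import *
go((.27,-.56,.25),-64,0)"
```

```text
row [0.06, -0.933, -0.074] [0.06, -0.0392, 0.0059]
```

```bash
python3 -m jog '[0.01,-0.16,-0.012,0.06,-0.039,0.006,-1, 0.02,-0.32,-0.025,0.06,-0.039,0.006,-1, 0.03,-0.48,-0.04,0.06,-0.039,0.006,-1, 0.04,-0.64,-0.05,0.06,-0.039,0.006,-1, 0.05,-0.8,-0.06,0.06,-0.039,0.006,-1, 0.06,-0.933,-0.074,0.06,-0.039,0.006,-1, 0.06,-0.933,-0.074,0.06,-0.039,0.006,-1, 0.06,-0.933,-0.074,0.06,-0.039,0.006,-1, 0.06,-0.933,-0.074,0.06,-0.039,0.006,-1]'; python3 -c "
from h import *
s=r.read_state(); print(s['joint_positions'].round(2));
go((.27,-.56,.25),-64,0)"
```

```text
t: 8.02
tool_pos: [0.2693, -0.5602, 0.2499]
tool_rot: [0.003, 0.848, -0.53, -0.002]
ft_force: [-0.4, 1.3, -1.8]
gripper_width: 0.0482
gripper_force: 29.7
[ 0.67  0.27  0.5   1.52 -0.12  1.39 -1.51]
row [0.006, -0.0, 0.0] [0.0002, -0.0007, -0.0001]
```

```bash
python3 -c "
from h import *
print('caps',plane('scene',[(30,338),(3,356)],0).round(2).tolist())
go((.72,-.14,.25),79,0)"
```

```text
caps [[0.79, -0.5, 0.0], [0.83, -0.54, 0.0]]
row [0.003, 0.008, -2.496] [-0.18, -0.5893, -0.0038]
```

```bash
python3 -m jog '[0,0,-0.18,-0.013,-0.042,0,-1, 0,0,-0.36,-0.026,-0.084,0,-1, 0,0,-0.54,-0.039,-0.126,0,-1, 0,0,-0.72,-0.052,-0.168,0,-1, 0,0,-0.9,-0.065,-0.21,0,-1, 0,0,-1.08,-0.078,-0.252,0,-1, 0,0,-1.26,-0.091,-0.294,0,-1, 0,0,-1.44,-0.104,-0.336,0,-1, 0,0,-1.62,-0.117,-0.378,0,-1, 0,0,-1.8,-0.13,-0.42,0,-1]'; python3 -c "
from h import *
s=r.read_state(); print(s['joint_positions'].round(2));
go((.72,-.14,.25),79,0)"
```

```text
t: 9.28
tool_pos: [0.5897, -0.2591, 0.2486]
tool_rot: [0.001, 0.941, 0.337, -0.003]
ft_force: [0.3, -0.4, -1.1]
gripper_width: 0.0482
gripper_force: 29.7
[ 0.32  0.3   0.06  1.45 -0.01  1.4  -0.5 ]
row [-0.001, 0.006, -0.691] [0.1762, -0.0093, -0.0025]
```

```bash
python3 -m jog '[0,0,-0.17,0.044,-0.002,0,-1, 0,0,-0.34,0.088,-0.004,0,-1, 0,0,-0.51,0.132,-0.007,0,-1, 0,0,-0.69,0.176,-0.009,-0.002,-1, 0,0,-0.69,0.176,-0.009,-0.002,-1, 0,0,-0.69,0.176,-0.009,-0.002,-1]'; python3 -m jog '[0,0.15,0,0,0,0,-1, 0,0.3,0,0,0,0,-1, 0,0.45,0,0,0,0,-1, 0,0.6,0,0,0,0,-1, 0,0.75,0,0,0,0,-1, 0,0.9,0,0,0,0,-1, 0,1.05,0,0,0,0,-1, 0,1.22,0,0,0,0,-1, 0,1.22,0,0,0,0,-1]'; python3 -c "
from h import *
s=r.read_state(); print(s['joint_positions'].round(2));
print(rot(s['tool_rot']).as_matrix().round(3))
go((.72,-.14,.045),79,70)"
```

```text
t: 10.02
tool_pos: [0.7196, -0.1435, 0.2489]
tool_rot: [0.0, 0.774, 0.633, -0.004]
ft_force: [-0.6, -0.1, -1.3]
gripper_width: 0.0481
gripper_force: 29.7
t: 11.15
tool_pos: [0.7179, -0.1478, 0.2421]
tool_rot: [-0.364, 0.641, 0.515, 0.438]
ft_force: [0.6, -0.1, -2.0]
gripper_width: 0.0481
gripper_force: 29.7
[ 0.8   0.83 -0.35  1.17 -0.86  1.65  0.43]
[[ 0.086  0.979  0.186]
 [ 0.341 -0.204  0.918]
 [ 0.936 -0.015 -0.351]]
row [0.008, 0.01, -0.019] [-0.1817, 0.0034, 0.0767]
```

```bash
python3 -m jog '[0,0,0,-0.04,0.001,0.017,-1, 0,0,0,-0.09,0.002,0.038,-1, 0,0,0,-0.13,0.003,0.055,-1, 0,0,0,-0.15,0.003,0.063,-1, 0,0,0,-0.15,0.003,0.063,-1]'; python3 -c "
from h import *
s=r.read_state(); print(s['joint_positions'].round(2));
cv2.imwrite('pics/s2.png',r.snapshot('scene'))
go((.72,-.14,.037),79,70)"
```

```text
t: 11.78
tool_pos: [0.7237, -0.137, 0.0858]
tool_rot: [-0.363, 0.637, 0.519, 0.44]
ft_force: [-0.6, -0.8, -1.4]
gripper_width: 0.048
gripper_force: 29.7
[ 0.78  1.01 -0.33  1.2  -0.82  1.54  0.61]
row [0.006, 0.008, -0.006] [-0.0488, -0.0038, 0.0144]
```

View pics/s2.png

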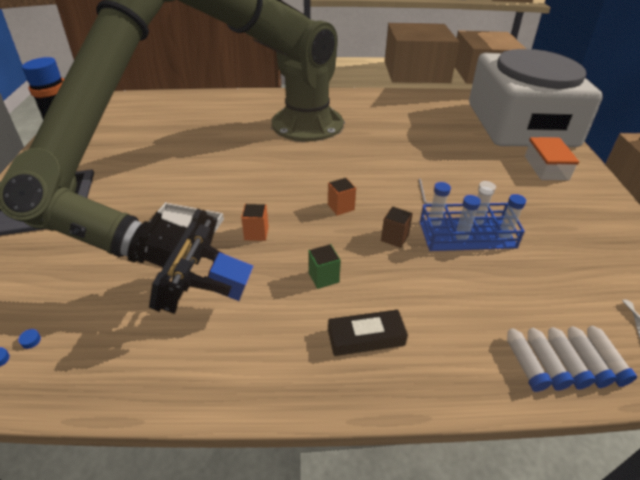

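The block is at (230,277), held nearly horizontal with its hole end towards +y. Space around it is free. I'll lower it and release.

```bash
python3 -m jog '[0,0,0,-0.025,-0.002,0.007,-1, 0,0,0,-0.043,-0.003,0.013,-1, 0,0,0,-0.047,-0.004,0.014,-1, 0,0,0,-0.047,-0.004,0.014,-1]'; python3 -c "
from h import *
go((.72,-.14,.035),79,70)"
```

```text
t: 12.32
tool_pos: [0.7189, -0.1395, 0.0363]
tool_rot: [-0.364, 0.637, 0.518, 0.441]
ft_force: [-0.1, -0.9, -1.2]
gripper_width: 0.0482
gripper_force: 29.7
row [0.005, 0.006, -0.009] [-0.0013, 0.0012, 0.0003]
```

```bash
python3 -m jog '[0,0,0,0,0,0,0.3, 0,0,0,0,0,0,0.6, 0,0,0,0,0,0,1, 0,0,0,0,0,0,1, 0,0,0,0,0,0,1, 0,0,0,0,0,-0.04,1, 0,0,0,0,0,-0.09,1, 0,0,0,0.04,0,-0.12,1, 0,0,0,0.09,0,-0.12,1, 0,0,0,0.14,0,-0.12,1]'; python3 -c "
from h import *
cv2.imwrite('pics/s3.png',r.snapshot('scene'))
go((.72,-.14,.2),79,0)"
```

```text
t: 13.58
tool_pos: [0.7073, -0.2025, 0.2112]
tool_rot: [-0.363, 0.637, 0.518, 0.441]
ft_force: [0.3, -0.5, 0.7]
gripper_width: 0.0869
gripper_force: 0.0
row [0.008, -1.217, -0.001] [0.0012, -0.0015, 0.0637]
```

View pics/s3.png

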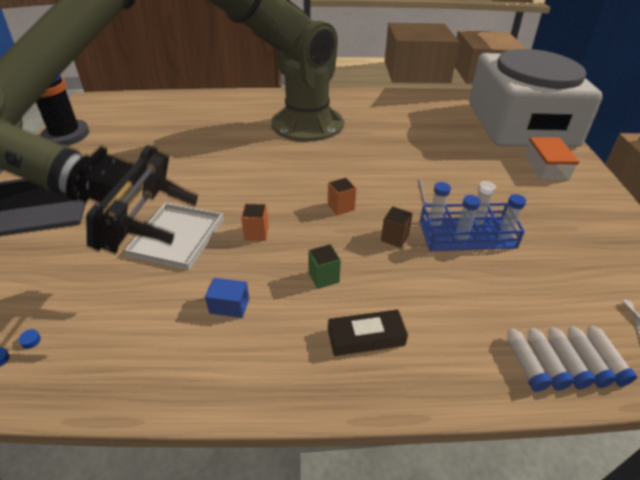

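The block lies flat at (228,297). I'll bring the tool down-pointing above it and measure.

```bash
python3 -m jog '[0,-0.17,0,0,0,0.008,1, 0,-0.34,0,0,0,0.016,1, 0,-0.51,0,0,0,0.024,1, 0,-0.68,0,0,0,0.03,1, 0,-0.85,0,0,0,0.04,1, 0,-1.02,0,0,0,0.05,1, 0,-1.217,0,0.001,0,0.064,1, 0,-1.217,0,0.001,0,0.064,1, 0,-1.217,0,0.001,0,0.064,1, 0,-1.217,0,0.001,0,0.064,1]'; python3 -c "
from h import *
s=r.read_state(); print(s['joint_positions'].round(2))
p=r.camera_params('wrist'); im=r.snapshot('wrist'); cv2.imwrite('pics/w2.png',im)
hsv=cv2.cvtColor(im,cv2.COLOR_BGR2HSV)
m=(abs(hsv[...,0].astype(int)-115)<15)&(hsv[...,1]>120)&(hsv[...,2]>50)
for k in blobs(m,500): print(cv2.minAreaRect(k), plane('wrist',cv2.approxPolyDP(k,5,True)[:,0],.048,p).round(3)[:,:2].tolist())
im=r.snapshot('scene');hsv=cv2.cvtColor(im,cv2.COLOR_BGR2HSV)
m=(abs(hsv[...,0].astype(int)-115)<15)&(hsv[...,1]>120)&(hsv[...,2]>120)
for k in blobs(m,200): print('s',plane('scene',cv2.approxPolyDP(k,4,True)[:,0],.048).round(3)[:,:2].tolist())
"
```

```text
t: 14.88
tool_pos: [0.7185, -0.1459, 0.1882]
tool_rot: [-0.002, 0.775, 0.632, -0.003]
ft_force: [0.0, -0.6, -0.8]
gripper_width: 0.0873
gripper_force: 0.0
[ 0.19  0.52 -0.04  1.26  0.02  1.36 -0.05]
((322.5, 232.5), (75.0, 53.0), 90.0) [[0.707, -0.108], [0.691, -0.173], [0.737, -0.182], [0.746, -0.116]]
s [[0.695, -0.173], [0.736, -0.181], [0.748, -0.119], [0.769, -0.112], [0.706, -0.114]]
s [[-0.443, -1.111], [-0.425, -0.982], [-0.301, -0.911], [-0.319, -0.903], [-0.503, -1.014]]
```

View pics/w2.png

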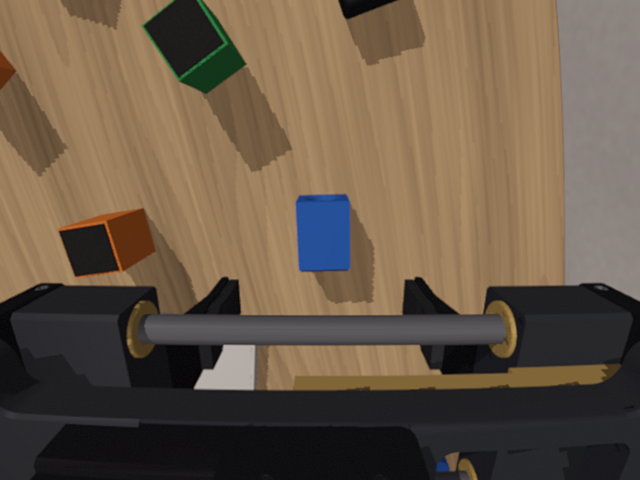

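The block is aligned at (322,232), centre (0.720, -0.145), hole end towards tool +x. I'll regrasp it.

```bash
python3 -m jog '[0,0,0,0,0,0.06,1, 0,0,0,0,0.001,0.12,1, 0,0,0,0,0.001,0.15,1, 0,0,0,0,0.001,0.165,1, 0,0,0,0,0.001,0.165,1, 0,0,0,0,0.001,0.165,-1, 0,0,0,0,0.001,0.165,-1, 0,0,0,0,0.001,0.165,-1, 0,0,0,0,0.001,0.165,-1, 0,0,0,0,0.001,0.165,-1]' 40; python3 -m jog '[0,0,0,0,0,0,-1, 0,0,0,0,0,0,-1, 0,0,0,0,0,-0.04,-1, 0,0,0,0,0,-0.1,-1, 0,0,0,0,0,-0.16,-1, 0,0,0,0,0,-0.22,-1, 0,0,0,0,0,-0.24,-1, 0,0,0,0,0,-0.24,-1]'; python3 -c "
from h import *
go((.54,-.28,.26),62)"
```

```text
t: 16.23
tool_pos: [0.7195, -0.1434, 0.0238]
tool_rot: [-0.001, 0.774, 0.633, -0.002]
ft_force: [-0.0, -0.1, 0.5]
gripper_width: 0.0478
gripper_force: 39.8
t: 17.23
tool_pos: [0.721, -0.1433, 0.2642]
tool_rot: [-0.001, 0.774, 0.633, -0.002]
ft_force: [-0.6, 0.1, -2.0]
gripper_width: 0.0478
gripper_force: 39.8
row [-0.003, 0.002, 0.289] [-0.1699, -0.1502, 0.0051]
```

```bash
python3 -m jog '[0,0,0.06,-0.035,-0.032,0,-1, 0,0,0.12,-0.07,-0.064,0,-1, 0,0,0.18,-0.105,-0.096,0,-1, 0,0,0.24,-0.14,-0.128,0,-1, 0,0,0.289,-0.17,-0.15,0.005,-1, 0,0,0.289,-0.17,-0.15,0.005,-1, 0,0,0.289,-0.17,-0.15,0.005,-1]'; python3 -m jog '[0,0.16,0,0,0,0,-1, 0,0.32,0,0,0,0,-1, 0,0.48,0,0,0,0,-1, 0,0.64,0,0,0,0,-1, 0,0.8,0,0,0,0,-1, 0,0.96,0,0,0,0,-1, 0,1.12,0,0,0,0,-1, 0,1.28,0,0,0,0,-1, 0,1.44,0,0,0,0,-1, 0,1.57,0,0,0,0,-1]'; python3 -c "
from h import *
s=r.read_state(); print(s['joint_positions'].round(2)); print(rot(s['tool_rot']).as_matrix().round(3))
go((.522,-.284,.22),62,90)"
```

```text
t: 18.1
tool_pos: [0.5392, -0.279, 0.257]
tool_rot: [-0.003, 0.857, 0.515, -0.003]
ft_force: [0.5, -0.0, -1.8]
gripper_width: 0.0478
gripper_force: 39.8
t: 19.35
tool_pos: [0.5402, -0.2796, 0.2574]
tool_rot: [-0.367, 0.607, 0.362, 0.605]
ft_force: [0.2, -1.0, -1.7]
gripper_width: 0.0476
gripper_force: 39.8
[ 1.    0.74 -0.04  1.55 -1.22  1.92  0.76]
[[ 0.006  0.883  0.469]
 [-0.004 -0.469  0.883]
 [ 1.    -0.007  0.001]]
row [-0.0, -0.001, -0.007] [-0.0375, -0.0138, -0.0125]
```

Horizontal reached. I'll centre over the tray and check.

```bash
python3 -m jog '[0,0,0,-0.018,-0.007,-0.006,-1, 0,0,0,-0.037,-0.014,-0.012,-1, 0,0,0,-0.037,-0.014,-0.012,-1, 0,0,0,-0.037,-0.014,-0.012,-1, 0,0,0,-0.037,-0.014,-0.012,-1, 0,0,0,-0.037,-0.014,-0.012,-1]'; python3 -c "
from h import *
im=r.snapshot('side'); cv2.imwrite('pics/f.png',im)
s=r.read_state(); print(s['joint_vel'].round(3), rot(s['tool_rot']).as_matrix()[2].round(3))"
```

```text
t: 20.1
tool_pos: [0.5219, -0.284, 0.2235]
tool_rot: [-0.364, 0.608, 0.364, 0.604]
ft_force: [0.3, -0.1, -2.4]
gripper_width: 0.0479
gripper_force: 39.8
[0.    0.005 0.001 0.003 0.002 0.001 0.001] [ 1.    -0.003 -0.005]
```

View pics/f.png

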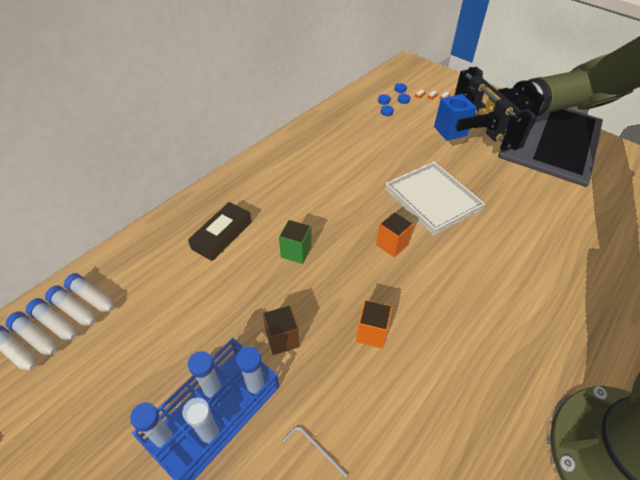

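The block is upright with its hole visible on top at (458,103), held 0.22 m above the tray. The bystanders have not moved.

```bash
python3 -c "
from rig import r
print(r.job_done())"
```

```text
the job is handed in; nothing more can be done
None
```

I handed the job in at about 20 s: the blue block is held hole-up in the gripper, steady, about 0.22 m above the middle of the tray, with the rack, adapter and hex key where they were; no verdict was returned.

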